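# Click the pointing rail into its notch and hold it there

### The job

Take the slim, tall-gripped gauge pin out of the wooden pin rack and push it fully home, shoulder down, in the socket on top of the measuring rail's carriage. Then, with the pin in the fingers, slide the carriage along the rail to the left until you feel its ball drop into the notch of the index strip, and finish there still gripping the pin, with the carriage resting in the notch. Leave the other pin and the things lying around where they are.

Things in the scene. Friction and masses are not known exactly. Their poses are not given: they have to be found in the camera images.
- pin_grip (a point): Centre of the steel gauge pin's round grip, 16 mm in diameter and 36 mm tall; its flat underside is the shoulder. Below it a shank 8 mm in diameter, 22 mm long, with chamfered foot. 40 to 85 g. It starts upright in one of the two rack holes (either one), shoulder on the rack's top face, with 1.5 mm side play. Local z is the pin's axis, up.
- spare_pin: The other steel pin, to be left in the rack: shank 10 mm (too thick for the socket), flat disc head 28 mm in diameter and only 12 mm high. Origin at the foot of its shank, 12 mm above the bench.
- pin_rack: Fixed light-wood block 50 x 130 x 34 mm; origin in the middle of its underside, local y along its length. Two upright 11 mm holes on its centre line, at local y = -35 and +35 mm; top face 34 mm above the bench.
- socket (a point): Centre of the mouth of the socket in the carriage's 44 x 44 mm top face, 62 mm above the bench. Upright blind hole 9.4 mm in diameter, 2 mm countersink, 24 mm deep: with the pin home its shoulder lies on the top face and its grip centre is 18 mm above this point. Local y is the way the carriage slides, to the robot's left; local z is up.
- carriage (a joint): Travel of the carriage along the rail in m: 0 at the right end, 0.130 at the left end, growing along the socket's local y. Starts between 0 and 0.02. Sliding drag 2 to 3 N. It slides either way, so it may be brought back to the notch.
- detent_ball (a joint): How far the spring-loaded 20 mm ball under the carriage's plunger has dropped, in m: about 0.0005 while it runs on top of the index strip, 0.004 in the middle of the notch, 0.0035 with the carriage 1 mm off the middle, 0.0025 at 2 mm. In the notch it draws the carriage to the middle; pulling it out takes about 8 to 10 N along the rail, felt as a stop right after the drop.
- paint_pot: Bystander: low round jar with black lid, 55 mm wide, 52 mm high; origin under its centre.
- jar_tall: Bystander: round jar with red lid, 55 mm wide, 76 mm high; origin under its centre.
- plastic_beaker: Bystander: white open beaker, 81 mm wide, 92 mm high; origin under its centre.
- wood_tool: Bystander: wooden modelling tool lying flat, 22 x 190 x 9 mm, length along local y; origin under its centre.
- rubber_mallet: Bystander: mallet with black rubber head and wooden handle lying flat, 85 x 234 x 48 mm; origin under its centre.
- rail: Fixed measuring rail, 274 mm long, on a plate 86 mm wide; origin on the bench below the rail bar, local y along it. Nothing on it is higher than the carriage's top. On the side towards the robot lies a dark steel index strip with one notch, a 13 mm gap, which the carriage reaches somewhere between 0.055 and 0.105 m of its travel, different every time.

How it is judged:
By the outcome, as a careful person would: the job done as asked, in the order asked, and still so for the second after the job is handed in, while the arm keeps its last pose, push and grip.
It also fails if it takes over 48 s, if anything falls off the work surface, if the arm or the gripper's body presses on something with over 40 N, if the wrist force passes 120 N, or if a joint passes its speed limit or range.

### The arm

A 7-joint arm with a two-finger parallel gripper is mounted at the origin on a cart in front of the work surface, level with it; the furniture and walls round the work are solid. World frame = base frame: x ahead of the robot, y to its left, z up, the work surface at z = 0. Lengths are in m, angles in rad, forces in N, time in s.
With the tool pointing down it reaches from about 0.425 to 0.95 m from the base axis. Payload 4.7 kg.
Tool frame: the origin (TCP) lies on the centre line of the jaws, within the pads' length; the fingertips stand robot.nose_length ahead of it and the grasp point (between the pads) lies 8 mm behind it (robot.nose_length is the distance from the TCP to the fingertips, in m); z points along the fingers, x is the direction in which the jaws open and shut, and the axes are right-handed (so a half turn about z gives the same grasp; the last joint's range is limited). The gripper opens to 85 mm and grips with 20 to 120 N. Pads are 22 mm wide; open, the fingers measure 114 mm over their backs; the gripper's body (76 mm by 85 mm) begins 54 mm behind the grasp point. The pads swing forward as they close: fully open they stand 13 mm farther back than shut.
Start: joints at [-1.361, 0.469, -0.049, 1.532, 0.024, 1.141, -0.082], TCP at [0.16, 0.656, 0.242] pointing down, gripper open.
Joint ranges: [-2.59, 2.59], [-0.33, 1.99], [-1.39, 1.29], [0.1, 2.45], [-1.04, 4.18], [0.21, 1.99], [-2.66, 2.66]. Speed limits (rad/s): [2.57, 2.57, 3.14, 3.14, 3.14, 3.14, 3.14].

### API

Orientations are given as [roll, pitch, yaw] about the fixed x, y, z axes, in that order (R = Rz(yaw) Ry(pitch) Rx(roll)).
In Python, from plant import robot gives the robot as it stands. Calls block until the motion is done:
- robot.goto(position, orientation): joint-space move of the TCP to a pose.
- robot.move_straight(position, vel=0.15, attitude=None, contact_N=None): straight line of the TCP; attitude=None keeps the orientation; vel is the mean speed in m/s. With contact_N (N) it stops when the force on the tool has changed by that much, and returns True; else False.
- robot.move_joints(angles): joint-space move.
- robot.grip(opening, strength=None): opening from 0.0 (shut) to 1.0 (fully open); strength is the grip in N (None keeps the last); returns when the fingers have stopped.
- robot.sleep(seconds).
- robot.inverse_kinematics(position, orientation): joint angles nearest the present ones, or None.
- robot.sense(): the state.
- robot.grab_frame(name): name is "side" or "top" or "wrist"; returns a dict with "image" (480x640x3 uint8, red, green, blue), "range_z" (480x640 float32, m along the optical axis (not along the pixel's ray), 0 where there is no reading), "fx", "fy", "cx", "cy" (pixels), "R" (3x3) and "t" (3): a world point X has camera coordinates R X + t. Camera axes: x right, y down, z forward; pixel columns grow to the right and rows downward; lengths in m; the calibration is good to about 2 mm. A picture is of the moment at which its call begins.
A pose or a line that the arm cannot do raises robot.IKError and nothing moves.
- robot.close_job(): hands the job in, once; it reports no verdict.
The state is a dict: "t": time; "joint_pos": joint angles; "joint_velocities": joint speeds; "effort": joint torques, N m; "tcp_pos": TCP position; "tcp_rot": TCP orientation; "wrist_force": force on the tool from outside, world axes, zero at the start; "torque": the same for the moment, N m; "opening": opening from 0.0 (shut) to 1.0 (fully open).
Only numpy, scipy, OpenCV 4.12 (cv2) and the standard library are available. Lean on these libraries where they do the work, as an engineer would, in place of code of your own. Each camera call takes 0.05 s, during which the arm holds its last target.

## Working session

There is one attempt and no reset: what is moved stays moved. The work goes in short steps, each a Python script; the robot and the scene stay as the last script left them, time stands still between calls to the robot, and variables do not carry over. Pictures are saved under pics/ and viewed, and the job is handed in when it is done.

```bash
ls; mkdir -p pics
python3 - <<'E'
from plant import robot
import cv2
s=robot.sense();print(s['t'],s['tcp_pos'],s['tcp_rot'],s['opening'],robot.nose_length,s['wrist_force'])
for n in('side','top','wrist'):
    f=robot.grab_frame(n);cv2.imwrite(f'pics/{n}0.png',f['image'][:,:,::-1]);print(n,f['fx'],f['fy'],f['cx'],f['cy'],f['R'].tolist() if hasattr(f['R'],'tolist') else f['R'],f['t'])
E
```

```text
pics
0.0 [0.15949296 0.65529249 0.24121159] [3.14152366e+00 2.04663540e-03 1.33204758e+00] 0.9979562944569957 0.011 [ 0.11909989 -0.08041379  0.41587636]
side 543.113383965273 543.113383965273 321.8485552627429 239.55933130682834 [[0.9897435767889808, -0.14234605982718124, 0.012052031224285338], [-0.04762806115688269, -0.40834302500009506, -0.9115851807287169], [0.13468192156110206, 0.9016615624420553, -0.41093455296331655]] [-0.54571645  0.07878197  1.431381  ]
top 433.27559540378417 433.27559540378417 309.21292116563353 238.69879103424483 [[-0.020357438533260632, -0.9996263998114928, -0.01823829751589625], [-0.9963702442597986, 0.021792492751953503, -0.08228866029608944], [0.08265537520351394, 0.016496910606834447, -0.9964416394804044]] [0.02988004 0.56074316 1.09760877]
wrist 393.118753731174 393.118753731174 320.8815449348399 242.80352868219515 [[0.23574999148514103, 0.9718115186667386, -0.0020769452101235923], [0.9211698885847658, -0.22278299024664402, 0.31908270968746744], [0.3096255446171855, -0.07713696547968224, -0.9477245964293111]] [-0.67370432 -0.04175241  0.38157404]
```

View pics/top0.png

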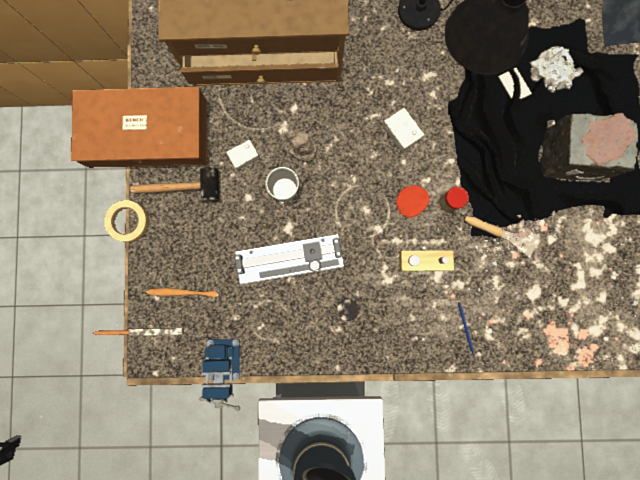

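View pics/side0.png

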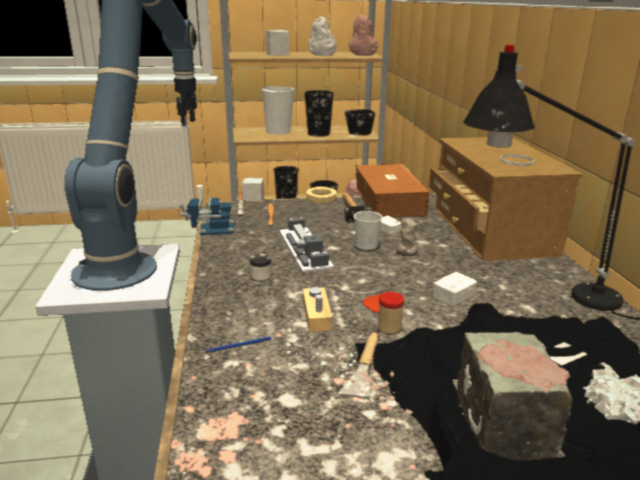

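View pics/wrist0.png

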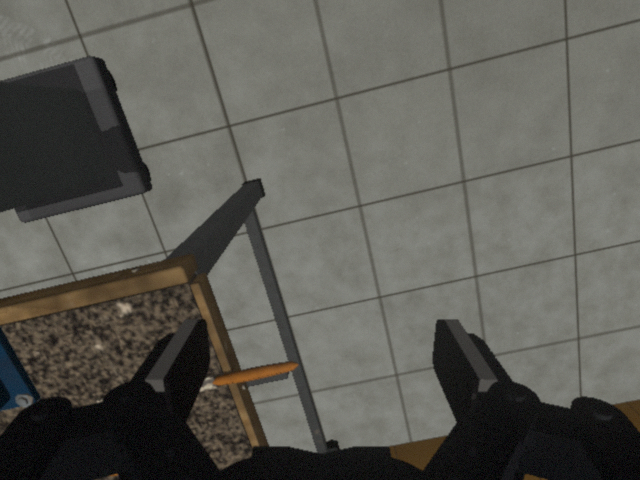

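Run:
```python
import cv2,numpy as np
im=cv2.imread('pics/top0.png')
a=cv2.resize(im[225:295,225:355],None,fx=6,fy=6,interpolation=cv2.INTER_CUBIC)
b=cv2.resize(im[235:285,390:520],None,fx=6,fy=6,interpolation=cv2.INTER_CUBIC)[:180]
b=cv2.resize(im[243:278,390:520],None,fx=6,fy=5,interpolation=cv2.INTER_CUBIC)
cv2.imwrite('pics/zoom0.png',np.vstack([a,b])[:600])
s=cv2.imread('pics/side0.png')
cv2.imwrite('pics/zoom1.png',cv2.resize(s[200:340,250:410],None,fx=4,fy=4,interpolation=cv2.INTER_CUBIC))
```

```text
(no output)
```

View pics/zoom0.png

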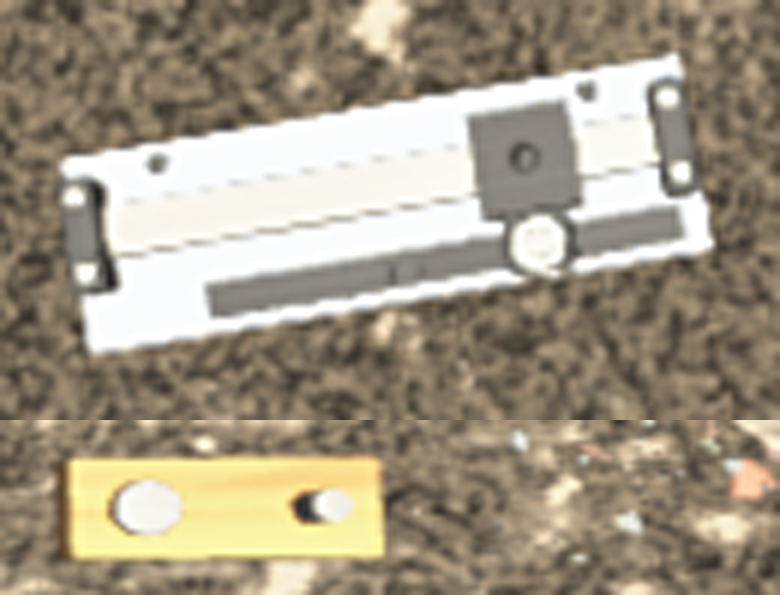

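View pics/zoom1.png

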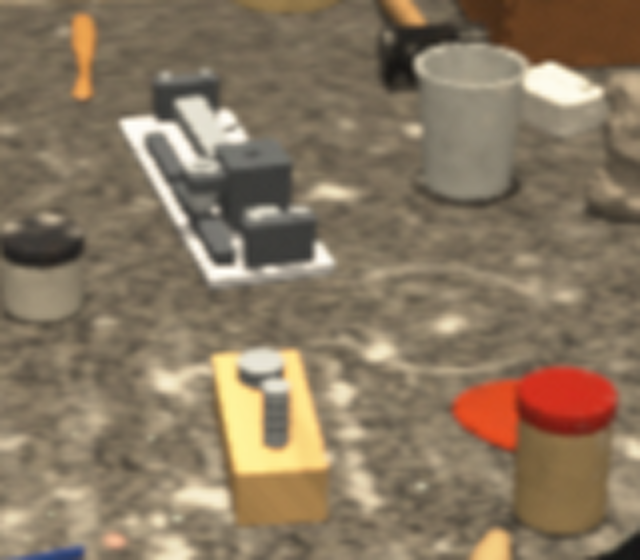

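```bash
cat > h.py <<'E'
import numpy as np,cv2
def ray(f,u,v,z):
    R=np.array(f['R']);t=np.array(f['t']);o=-R.T@t
    d=R.T@np.array([(u-f['cx'])/f['fx'],(v-f['cy'])/f['fy'],1]);return o+d*(z-o[2])/d[2]
def proj(f,X):
    c=np.array(f['R'])@np.array(X)+np.array(f['t']);return f['fx']*c[0]/c[2]+f['cx'],f['fy']*c[1]/c[2]+f['cy']
E
python3 - <<'E'
from plant import robot
from h import *
f=robot.grab_frame('top');g=robot.grab_frame('side')
P=lambda n,u,v,z:print(n,ray(f,u,v,z).round(4))
Z=lambda x,y:(225+(x-3)/6,225+(y-3)/6)
P('pin',390+(332-2.5)/6,243+(505-422)/5,.07)
P('spare',390+(147-2.5)/6,243+(508-422)/5,.046)
P('sock',*Z(524,157),.062)
for c in((470,117),(568,100),(581,203),(483,218)):P('c',*Z(*c),.062)
for z in (.01,.02):P('notch',*Z(405,272),z)
P('plateTL',*Z(62,160),.005);P('plateTR',*Z(680,57),.005);P('BR',*Z(712,250),.005);P('BL',*Z(93,352),.005)
S=lambda n,x,y,z:print('side',n,ray(g,250+x/4,200+y/4,z).round(4))
S('pintop',275,385,.07);S('sock',254,153,.062)
print(robot.sense()['t'])
E
```

```text
pin [ 0.4986 -0.3149  0.07  ]
spare [ 0.4994 -0.2448  0.046 ]
sock [0.528  0.0115 0.062 ]
c [0.5451 0.0336 0.062 ]
c [ 0.5513 -0.0073  0.062 ]
c [ 0.5084 -0.0118  0.062 ]
c [0.503 0.029 0.062]
notch [0.482  0.0647 0.01  ]
notch [0.4819 0.0642 0.02  ]
plateTL [0.5341 0.2148 0.005 ]
plateTR [ 0.5735 -0.0572  0.005 ]
BR [ 0.4888 -0.0689  0.005 ]
BL [0.4501 0.2017 0.005 ]
side pintop [ 0.4973 -0.3226  0.07  ]
side sock [0.5279 0.0017 0.062 ]
0.25
```

Run:
```python
from plant import robot
from h import *
import numpy as np
robot.goto([0.498,-0.317,0.19],[np.pi,0,np.pi/2])
robot.grip(0.5)
f=robot.grab_frame('wrist');s=robot.sense();print(s['t'],s['tcp_pos'],s['tcp_rot'],s['joint_pos'],s['wrist_force'],s['opening'])
im=f['image'][:,:,::-1].copy();cv2.imwrite('pics/w1.png',im);np.save('w1.npy',f,allow_pickle=True)
print('expect',proj(f,[.4986,-.3149,.07]),proj(f,s['tcp_pos']))
```

```text
4.3833 [ 0.49797341 -0.31702642  0.19002795] [ 3.14157732e+00 -3.75622684e-06  1.57075049e+00] [-0.23295435  0.57069473  1.04441924  1.83891187 -0.5633323   1.06483676
  2.60132368] [-0.57208417  0.93321973 -0.03680782] 0.4979835797038128
expect (np.float64(324.23331377285683), np.float64(240.6723641249277)) (np.float64(321.21073780443), np.float64(336.7736265385515))
```

View pics/w1.png

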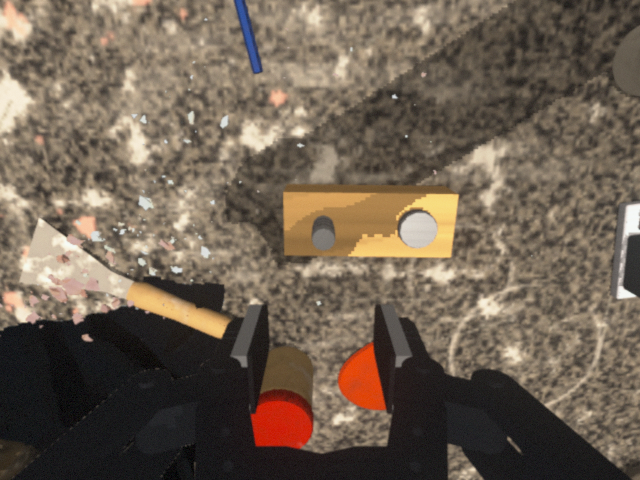

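Run:
```python
from h import *
im=cv2.imread('pics/w1.png')
z=cv2.resize(im[175:265,275:465],None,fx=4,fy=4,interpolation=cv2.INTER_CUBIC)
z=np.clip(z.astype(float)*1.5,0,255).astype(np.uint8)
cv2.imwrite('pics/w1z.png',z)
```

```text
(no output)
```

View pics/w1z.png

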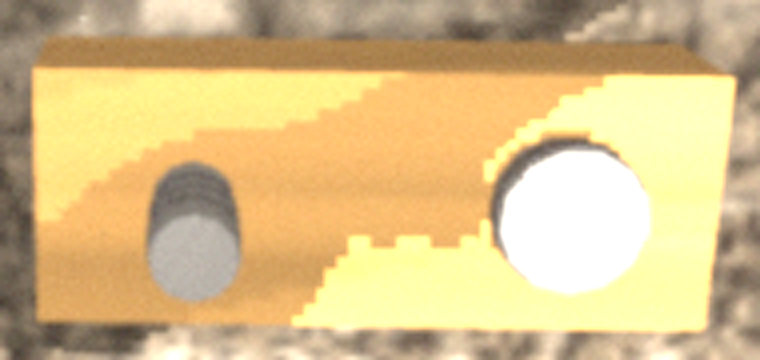

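Run:
```python
from plant import robot
from h import *
f=np.load('w1.npy',allow_pickle=True).item()
print('pin',ray(f,323.1,239.1,.07),'spare',ray(f,275+(572-1.5)/4,175+(220-1.5)/4,.046))
robot.move_joints([0.566,0.469,0,1.532,0,1.141,-1.0])
s=robot.sense();print(s['t'],s['tcp_pos'],s['tcp_rot'])
j=robot.inverse_kinematics([0.498,-0.316,0.12],[np.pi,0,-np.pi/2]);print(j)
j=robot.inverse_kinematics([0.525,0.01,0.17],[np.pi,0,-np.pi/2+.143]);print(j)
```

```text
pin [ 0.49748323 -0.31566862  0.07      ] spare [ 0.49794819 -0.2462525   0.046     ]
7.4 [ 0.54677462 -0.39720679  0.24217207] [ 3.14090737e+00  3.95288629e-04 -1.56576031e+00]
[ 0.509589    0.46279959 -0.02062422  1.85889579  0.01259282  0.82002179
 -1.08825365]
[ 0.05418935  0.31443917 -0.18682107  1.95759061  0.07484597  0.87606828
 -1.59943242]
```

Run:
```python
from plant import robot
from h import *
robot.goto([0.498,-0.3155,0.12],[np.pi,0,-np.pi/2])
c=robot.move_straight([0.498,-0.3155,0.049],vel=.1,contact_N=8)
s=robot.sense();print(s['t'],c,s['tcp_pos'],s['wrist_force'])
if not c:
    robot.grip(0.0,60)
    s=robot.sense();print(s['t'],s['opening'],s['tcp_pos'],s['wrist_force'])
    robot.move_straight([0.498,-0.3155,0.15],vel=.12)
    s=robot.sense();print(s['t'],s['opening'],s['tcp_pos'],s['wrist_force'])
    f=robot.grab_frame('wrist');cv2.imwrite('pics/w2.png',f['image'][:,:,::-1])
```

```text
8.925 False [ 0.49854719 -0.31587149  0.04952938] [-0.0993525  -0.10688073 -0.17190758]
9.2917 0.16733068006763457 [ 0.49853858 -0.31580167  0.04991391] [-3.89223475e-01  1.43585284e-03  4.63709820e+00]
10.2833 0.1620214448952514 [ 0.4973789  -0.3151453   0.14911063] [-0.30302552  0.07793161 -0.69848417]
```

View pics/w2.png

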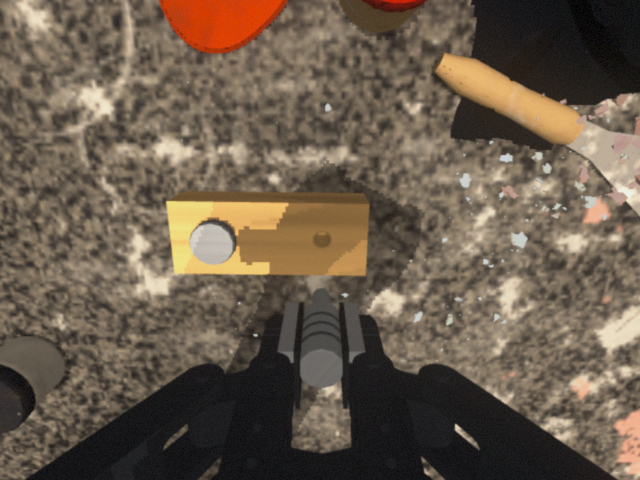

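Run:
```python
from plant import robot
from h import *
robot.goto([0.500,0.012,0.19],[np.pi,0,-np.pi/2+.143])
f=robot.grab_frame('wrist');s=robot.sense();print(s['t'],s['tcp_pos'],s['tcp_rot'],s['joint_pos'])
im=f['image'][:,:,::-1].copy();cv2.imwrite('pics/w3.png',im);np.save('w3.npy',f,allow_pickle=True)
print('expect sock',proj(f,[.528,.0115,.062]))
T=np.array(s['tcp_pos']);
for dz in(.0185,.0205,.0225): print(proj(f,T+[0,0,dz]))
print(proj(f,T+[0,0,-.0375]))
```

```text
11.6333 [0.50026667 0.01011774 0.18973776] [ 3.14120579e+00 -6.40547896e-04 -1.43096594e+00] [ 0.0348896   0.25067293 -0.16438252  1.99218892  0.05254386  0.90302176
 -1.58798037]
expect sock (np.float64(324.46572071006176), np.float64(195.00841867869997))
(np.float64(320.8217209760932), np.float64(363.30616106380074))
(np.float64(320.82526276395066), np.float64(366.9442634159208))
(np.float64(320.8289076003456), np.float64(370.68821658171544))
(np.float64(320.75167716987914), np.float64(291.3576010721186))
```

View pics/w3.png

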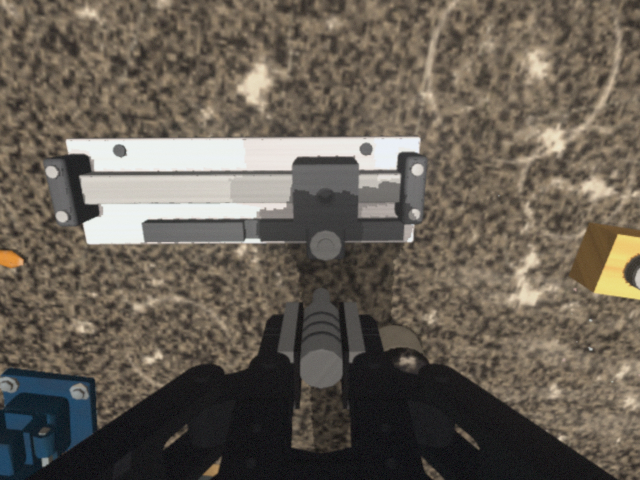

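Run:
```python
from h import *
im=cv2.imread('pics/w3.png')
a=cv2.resize(im[150:255,230:430],None,fx=4,fy=4,interpolation=cv2.INTER_CUBIC)
z=np.clip(a.astype(float)*2.2,0,255).astype(np.uint8)
cv2.imwrite('pics/w3z.png',z)
```

```text
(no output)
```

View pics/w3z.png

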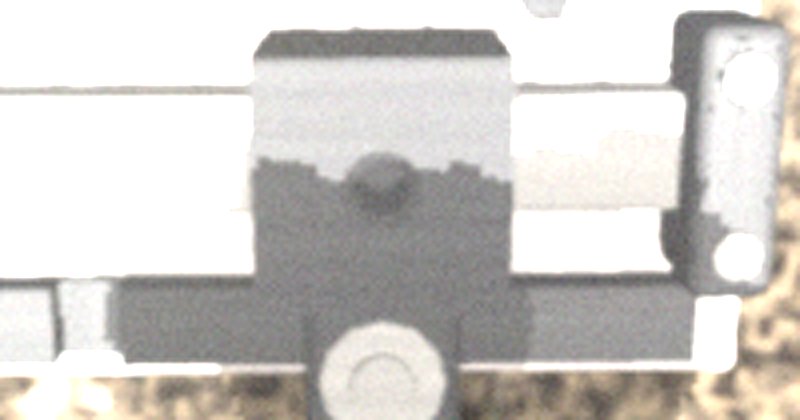

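Run:
```python
from plant import robot
from h import *
f=np.load('w3.npy',allow_pickle=True).item()
R=f['R'];t=f['t']
def X(u,v):
    z=np.median(f['range_z'][v-1:v+2,u-1:u+2]);return np.array(R).T@(np.array([(u-f['cx'])/f['fx']*z,(v-f['cy'])/f['fy']*z,z])-t)
for n,p in dict(top=(305,190),top2=(345,190),strip=(280,230),notch=(251,230),strip2=(180,230)).items():print(n,X(*p).round(4))
s=ray(f,324.9,195.4,.062);n=ray(f,251,230,X(280,230)[2]);print(s,n)
print('TL,TR',ray(f,230+252.5/4,150+54.5/4,.062),ray(f,230+509.5/4,150+54.5/4,.062))
u=np.array([-np.sin(.143),np.cos(.143)]);print('travel',u@(n-s)[:2])
print(robot.sense()['tcp_pos'],robot.sense()['wrist_force'])
```

```text
top [0.5297 0.0248 0.0629]
top2 [ 0.5333 -0.0016  0.0623]
strip [0.4871 0.0409 0.0229]
notch [0.4814 0.0648 0.0154]
strip2 [0.4757 0.1198 0.0221]
[0.52777731 0.01117333 0.062     ] [0.48387156 0.06370373 0.0228696 ]
TL,TR [0.54570707 0.03476617 0.062     ] [ 0.55160949 -0.00681197  0.062     ]
travel 0.05825136435602218
[0.50026667 0.01011774 0.18973776] [-0.36379737  0.57457908 -1.70820727]
```

Run:
```python
from plant import robot
from h import *
S=np.array([.5278,.0112]);o=[np.pi,0,-np.pi/2+.142]
robot.goto([*S,.125],o)
robot.sleep(.2);s=robot.sense();p=s['tcp_pos'];print(s['t'],p,s['wrist_force'])
e=S-p[:2]; 
robot.move_straight([*(S+e),.108],vel=.05)
robot.sleep(.2);s=robot.sense();p=s['tcp_pos'];print(s['t'],p,s['wrist_force'],e)
f=robot.grab_frame('wrist');cv2.imwrite('pics/w4.png',f['image'][:,:,::-1])
g=robot.grab_frame('side');cv2.imwrite('pics/s4.png',cv2.resize(g['image'][190:290,260:380,::-1],None,fx=5,fy=5,interpolation=cv2.INTER_CUBIC))
print('mouth',proj(f,[*S,.062]),'top',proj(f,p+[0,0,.0205]))
```

```text
12.2167 [0.5283696  0.01110455 0.12672868] [ 1.04069529 -0.96388309 -0.15654286]
12.9083 [0.52742035 0.01135103 0.10813364] [ 0.33585132  0.31667515 -0.85627073] [-5.69595049e-04  9.54484205e-05]
mouth (np.float64(320.82802481019604), np.float64(283.17031839277877)) top (np.float64(320.1945496968558), np.float64(366.96510754636824))
```

View pics/w4.png

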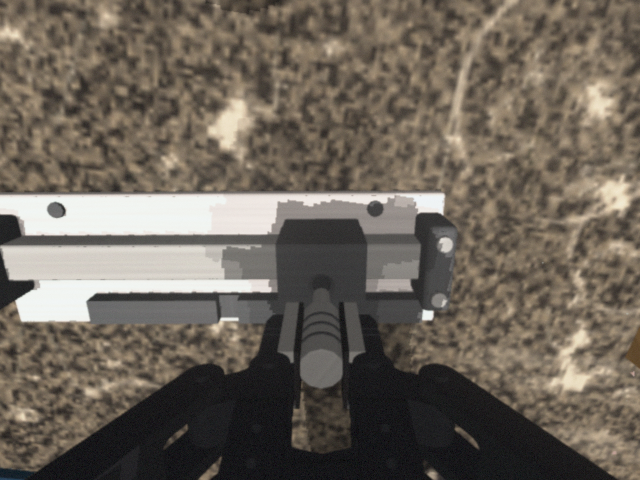

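View pics/s4.png

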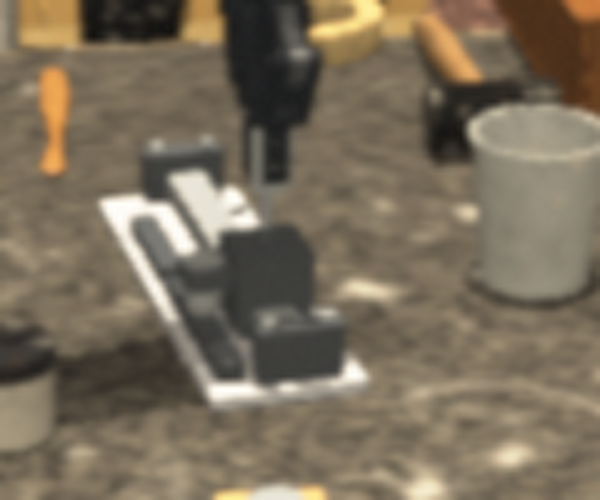

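Run:
```python
from plant import robot
from h import *
S=np.array([.5278,.0112])
c=robot.move_straight([*S,.0765],vel=.03,contact_N=12)
s=robot.sense();print(s['t'],c,s['tcp_pos'],s['wrist_force'],s['torque'],s['opening'])
```

```text
13.9667 True [0.5275308  0.01119934 0.07790884] [-0.57292369  0.64313173  5.09791601] [-0.02112065  0.18286572 -0.01125586] 0.16747818697736652
```

Run:
```python
from plant import robot
from h import *
S=np.array([.5278,.0112])
c=robot.move_straight([*S,.0762],vel=.02,contact_N=15)
robot.sleep(.2)
s=robot.sense();print(s['t'],c,s['tcp_pos'],s['wrist_force'],s['torque'],s['opening'])
f=robot.grab_frame('wrist');cv2.imwrite('pics/w5.png',cv2.resize(f['image'][180:430,200:450,::-1],None,fx=2,fy=2))
g=robot.grab_frame('side');cv2.imwrite('pics/s5.png',cv2.resize(g['image'][190:290,260:380,::-1],None,fx=5,fy=5,interpolation=cv2.INTER_CUBIC))
```

```text
14.4167 False [0.52767728 0.01118031 0.07779527] [-5.2241971  -0.1126318  13.83086708] [-0.03907975  1.08647434 -0.04494327] 0.16754322031998992
```

View pics/w5.png

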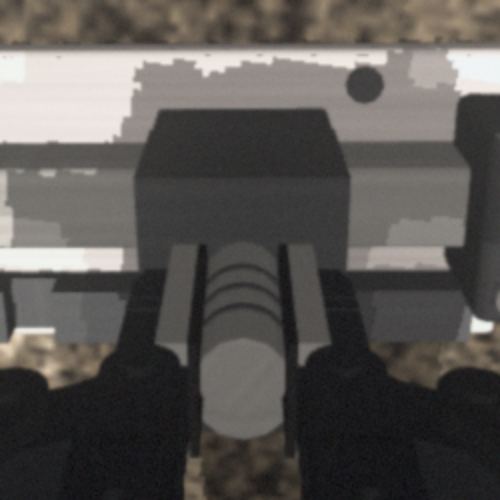

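View pics/s5.png

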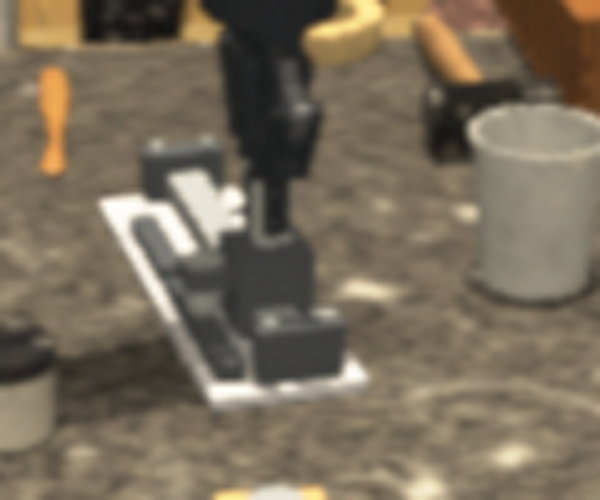

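Run:
```python
from plant import robot
from h import *
S=np.array([.5274,.0112]);u=np.array([-np.sin(.142),np.cos(.142)])
R=lambda:(lambda s:print(round(s['t'],2),'along',round(float(u@(s['tcp_pos'][:2]-[.5277,.0112])),5),'acr',round(float(np.array([u[1],-u[0]])@(s['tcp_pos'][:2]-[.5277,.0112])),5),s['tcp_pos'][2].round(5),'Fal',round(float(u@s['wrist_force'][:2]),2),s['wrist_force'].round(2),s['opening'].round(4)))(robot.sense())
robot.move_straight([*S,.0772],vel=.02);R()
robot.move_straight([*(S+.046*u),.0772],vel=.04);R()
for k in range(8):
    d=.048+.0015*k
    robot.move_straight([*(S+d*u),.0772],vel=.012);R()
```

```text
Traceback (most recent call last):
AttributeError: 'float' object has no attribute 'round'
```

```bash
cat >> h.py <<'E'
from plant import robot
S=np.array([.5274,.0112]);u=np.array([-np.sin(.142),np.cos(.142)]);n=np.array([u[1],-u[0]])
def R():
    s=robot.sense();p=np.array(s['tcp_pos']);w=np.array(s['wrist_force']);a=u@(p[:2]-S)
    print('%.2f along %.2f acr %.2f z %.2f mm  F al %.2f acr %.2f z %.2f op %.4f'%(s['t'],a*1e3,1e3*n@(p[:2]-S),p[2]*1e3,u@w[:2],n@w[:2],w[2],s['opening']));return a,u@w[:2]
E
python3 - <<'E'
from h import *
R()
robot.move_straight([*(S+.046*u),.0772],vel=.04);R()
for k in range(8):
    d=.048+.0015*k
    robot.move_straight([*(S+d*u),.0772],vel=.012);R()
E
```

```text
14.77 along -0.01 acr 0.35 z 77.87 mm  F al 0.37 acr -1.74 z 6.90 op 0.1629
16.07 along 45.20 acr 0.15 z 77.85 mm  F al -2.27 acr -2.91 z 8.56 op 0.1683
16.38 along 47.21 acr 0.18 z 77.88 mm  F al -1.55 acr -1.44 z 8.22 op 0.1706
16.66 along 48.73 acr 0.18 z 77.87 mm  F al -1.27 acr -2.09 z 8.10 op 0.1695
16.93 along 50.35 acr 0.13 z 77.83 mm  F al -0.83 acr -2.76 z 7.24 op 0.1695
17.21 along 52.53 acr 0.17 z 77.87 mm  F al 0.69 acr -2.23 z 8.99 op 0.1627
17.48 along 54.53 acr 0.12 z 77.84 mm  F al 2.22 acr -2.62 z 7.58 op 0.1644
17.76 along 57.06 acr 0.14 z 77.86 mm  F al 3.86 acr -3.37 z 7.78 op 0.1685
18.03 along 58.38 acr 0.14 z 77.85 mm  F al 1.53 acr -3.27 z 7.37 op 0.1662
18.31 along 58.62 acr 0.15 z 77.85 mm  F al 0.07 acr -3.32 z 8.00 op 0.1690
```

Run:
```python
from h import *
robot.sleep(.3);R()
for k in range(6):
    d=.0590+.0005*k
    robot.move_straight([*(S+d*u),.0772],vel=.01)
    robot.sleep(.1);a,F=R()
    if F<-5.5: break
```

```text
18.61 along 58.63 acr 0.13 z 77.84 mm  F al 0.13 acr -2.81 z 7.71 op 0.1721
18.96 along 58.69 acr 0.13 z 77.86 mm  F al -0.94 acr -2.53 z 6.21 op 0.1645
19.31 along 58.78 acr 0.11 z 77.84 mm  F al -1.49 acr -3.10 z 8.36 op 0.1665
19.66 along 58.86 acr 0.12 z 77.86 mm  F al -2.33 acr -2.00 z 8.70 op 0.1670
20.01 along 58.97 acr 0.12 z 77.85 mm  F al -3.06 acr -2.50 z 8.02 op 0.1689
20.36 along 59.06 acr 0.14 z 77.87 mm  F al -3.48 acr -2.16 z 7.98 op 0.1673
20.71 along 59.44 acr 0.25 z 77.85 mm  F al -5.29 acr -2.12 z 6.05 op 0.1708
```

Run:
```python
from h import *
for d in (.0600,.0590,.0582,.0574,.0566,.0560,.0554,.055):
    robot.move_straight([*(S+d*u),.0772],vel=.01)
    robot.sleep(.1);a,F=R()
    if F>5: break
```

```text
21.11 along 59.29 acr 0.25 z 77.86 mm  F al -1.17 acr -2.27 z 6.64 op 0.1628
21.46 along 59.09 acr 0.24 z 77.86 mm  F al -0.02 acr -2.21 z 7.73 op 0.1636
21.81 along 58.96 acr 0.27 z 77.87 mm  F al 1.87 acr -1.27 z 7.11 op 0.1654
22.16 along 58.74 acr 0.30 z 77.88 mm  F al 2.61 acr -2.34 z 7.20 op 0.1689
22.51 along 58.35 acr 0.42 z 77.87 mm  F al 1.83 acr -2.69 z 6.90 op 0.1648
22.86 along 57.90 acr 0.54 z 77.85 mm  F al 4.00 acr -1.51 z 5.94 op 0.1705
23.21 along 57.69 acr 0.61 z 77.87 mm  F al 4.00 acr -1.15 z 6.88 op 0.1670
23.56 along 57.61 acr 0.58 z 77.86 mm  F al 4.55 acr -1.91 z 5.64 op 0.1653
```

Run:
```python
from h import *
for d in (.0575,.0585,.0590,.0595,.0600):
    robot.move_straight([*(S+d*u),.0775],vel=.01)
    robot.sleep(.15);a,F=R()
    if a>.05845: break
robot.move_straight([*(S+.0586*u+.0002*n),.0775],vel=.01);robot.sleep(.5);R()
f=robot.grab_frame('wrist');cv2.imwrite('pics/w6.png',f['image'][:,:,::-1])
g=robot.grab_frame('side');cv2.imwrite('pics/s6.png',cv2.resize(g['image'][190:290,260:380,::-1],None,fx=5,fy=5,interpolation=cv2.INTER_CUBIC))
t=robot.grab_frame('top');cv2.imwrite('pics/t6.png',cv2.resize(t['image'][170:320,220:460,::-1],None,fx=3,fy=3,interpolation=cv2.INTER_CUBIC))
```

```text
24.11 along 57.91 acr 0.57 z 77.89 mm  F al 1.34 acr -0.89 z 5.07 op 0.1680
24.51 along 58.08 acr 0.56 z 77.86 mm  F al 1.04 acr -0.96 z 6.03 op 0.1653
24.91 along 58.15 acr 0.58 z 77.91 mm  F al -0.47 acr -0.44 z 5.88 op 0.1681
25.31 along 58.24 acr 0.56 z 77.88 mm  F al -2.56 acr -0.16 z 6.34 op 0.1652
25.71 along 58.36 acr 0.56 z 77.88 mm  F al -1.92 acr -0.66 z 5.58 op 0.1674
26.50 along 58.23 acr 0.57 z 77.86 mm  F al -0.54 acr -0.62 z 6.07 op 0.1666
```

View pics/w6.png

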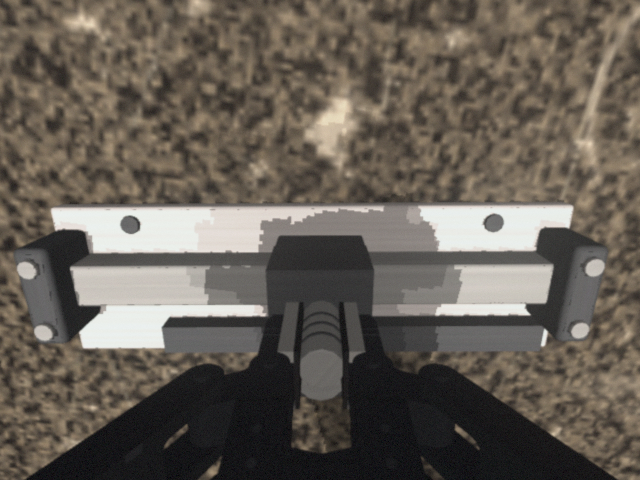

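View pics/s6.png

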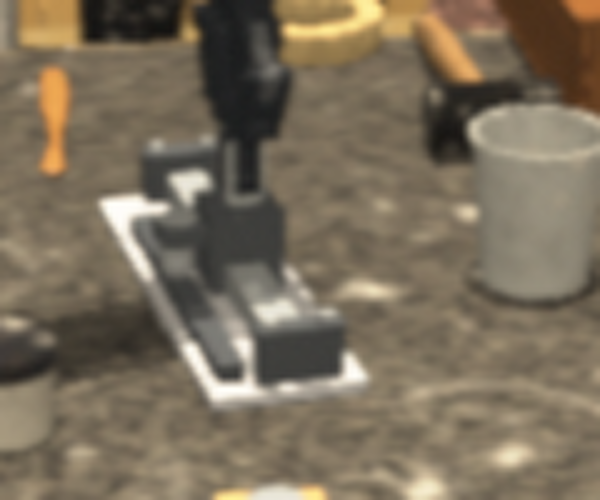

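View pics/t6.png

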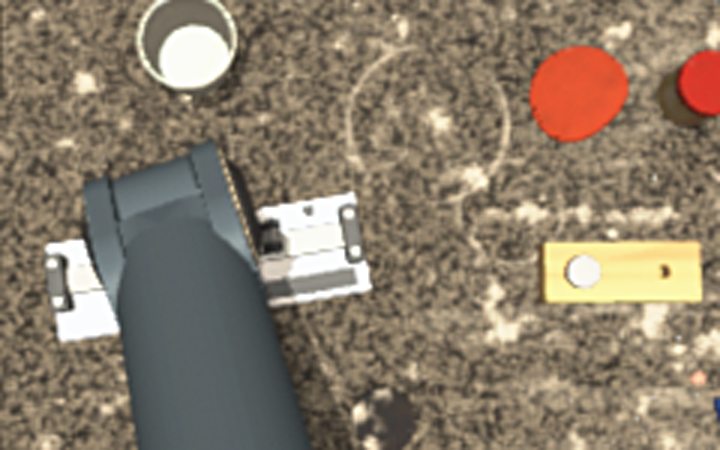

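Run:
```python
from h import *
f=robot.grab_frame('wrist');np.save('w7.npy',f,allow_pickle=True)
a=f['image'][:,:,::-1]
z=np.clip(cv2.resize(a[225:325,240:400],None,fx=5,fy=5,interpolation=cv2.INTER_CUBIC).astype(float)*2.5,0,255).astype(np.uint8)
cv2.imwrite('pics/w7z.png',z);R()
```

```text
26.70 along 58.20 acr 0.54 z 77.86 mm  F al -0.30 acr -1.65 z 6.14 op 0.1677
```

View pics/w7z.png

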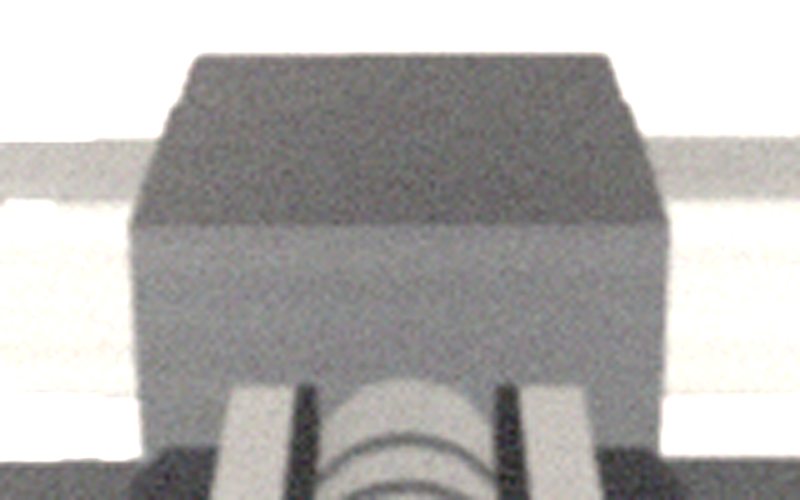

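Run:
```python
from h import *
f=np.load('w3.npy',allow_pickle=True).item();g=np.load('w7.npy',allow_pickle=True).item()
q=lambda x,o,k:o+(x-(k-1)/2)/k
m0=(ray(f,q(254,230,4),q(56,150,4),.062)+ray(f,q(511,230,4),q(56,150,4),.062))/2
m1=(ray(g,q(131,240,5),q(223,225,5),.062)+ray(g,q(667,240,5),q(223,225,5),.062))/2
# plate features: bolts/ends as reference
print(m0,m1,'carriage travel by image',u@(m1-m0)[:2]*1e3, 'at start rel S',u@(m0[:2]-S)*1e3)
for nm in (f,g): print(nm['R'][0], (-np.array(nm['R']).T@nm['t']))
```

```text
[0.54865828 0.0139771  0.062     ] [0.53985409 0.07218206 0.062     ] carriage travel by image 58.86512108872995 at start rel S -0.25939702918829766
[ 1.40644640e-01 -9.90059866e-01  7.39207641e-04] [0.58135009 0.02170049 0.32196176]
[ 1.41722323e-01 -9.89906435e-01  1.82033558e-04] [0.60109514 0.08036875 0.20988896]
```

Run:
```python
from h import *
robot.sleep(.3);R();robot.close_job();R()
```

```text
27.00 along 58.21 acr 0.58 z 77.86 mm  F al -0.22 acr -1.37 z 5.28 op 0.1639
the job is handed in; nothing more can be done
the job is handed in; nothing more can be done
```

I took the slim gauge pin out of the rack and pushed it home in the carriage socket. I then slid the carriage left into the notch and handed the job in at 27.0 s, still gripping the pin.

- **Pin home:** the pin stopped at a tool height of 77.8–77.9 mm, matching the 77.9 mm expected with the shoulder on the carriage top. It held there under about 14 N of downward push. The side picture agrees.
- **Notch found:** the ball drew the carriage forward, with a pull of up to about 4 N after roughly 52 mm of travel. It then stopped firmly in both directions, at 59.4 mm forward (−5.3 N) and 57.6 mm back (+4.5 N). The middle of those is about 58.5 mm.
- **At hand-in:** the tool stood at 58.2 mm with about 0.2 N along the rail, pressing down with about 5 N, and the grip was unchanged.
- **Surroundings:** the last top picture shows the spare pin still in the rack. The nearby things in view, the beaker and the red-lidded jar, look unmoved.

**Small disagreement:** the last wrist image puts the carriage about 0.5 mm past the notch centre I measured earlier. The force stops put the tool about 0.3 mm short of the middle. Both are within pin play and camera error, and less than the 1 mm at which the ball would still be about 3.5 mm down. I did not trim it further, and the ball's drop itself was not measured directly.

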